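# Index a light-box shutter to the middle port

### The job

Two light boxes stand on the bench, each with three ports in a row and a sliding shutter plate that now covers the end port on the right. On the box with the round ports, slide the shutter one stop along so that it clicks in over the middle port, leaving both end ports uncovered, then let go of it. Leave the shutter of the box with the square ports where it is.

Things in the scene. Friction and masses are not known exactly. Their poses are not given: they have to be found in the camera images.
- round_light_box: Grey light box with ROUND ports, fixed, 84 (x) x 200 (y) x 40 mm high; origin: centre of its underside. Three white ports 29 mm wide at y = -50, 0, +50 mm. The shutter plate slides along the box's y between rails 49 mm above the bench. The other box, 30 mm or more away, is alike but has SQUARE ports. A loose 15 x 45 mm vial may stand between them; within 90 mm all is under 65 mm high.
- round_shutter (a joint): Travel (m) of the round-port box's shutter along the box's +y. Spring stops: 0 (over the port at y = -50 mm, on the right seen from the robot; it starts within 5 mm of it), 0.050 (middle port), 0.100 (left port). Ends at -0.004 and 0.104. Leaving a stop takes about 5 N; past the crest, 25 mm from a stop, the spring draws it to the next stop, where it centres itself when let go.
- round_tab (a point): Centre of the top of the upright black grip tab on the round-port box's shutter, 80 mm above the bench. The tab is 14 mm thick along the box's y (sliding direction), 32 mm along its x, and stands 34 mm above the middle of the plate, whose top is 46 mm above the bench (steel, 57 x 46 x 3 mm). Moves with the plate; axes as the box's.
- square_tab (a point): The same point on the like tab of the other light box's shutter (square ports), which must stay where it is, at its right-hand end stop.

How it is judged:
By the outcome, as a careful person would: the job done as asked, in the order asked, and still so for the second after the job is handed in, with the robot touching nothing.
It also fails if it takes over 29 s, if anything falls off the work surface, if the arm or the gripper's body presses on something with over 40 N, if the wrist force passes 120 N, or if a joint passes its speed limit or range.

### The arm

A 6-joint arm with a two-finger parallel gripper is mounted at the origin on a cart in front of the work surface, level with it; the furniture and walls round the work are solid. World frame = base frame: x ahead of the robot, y to its left, z up, the work surface at z = 0. Lengths are in m, angles in degrees, forces in N, time in s.
With the tool pointing down it reaches from about 0.4 to 0.825 m from the base axis. Payload 7 kg.
Tool frame: the origin (TCP) lies at the very end of the fingers, on their centre line; the grasp point (between the pads) lies 19 mm behind it; z points along the fingers, y is the line along which they close (so a half turn about z gives the same grasp; the last joint's range is limited). The gripper opens to 85 mm and grips with 20 to 120 N. Pads are 22 mm wide; open, the fingers measure 114 mm over their backs; the gripper's body (76 mm by 85 mm) begins 54 mm behind the grasp point. The pads swing forward as they close: fully open they stand 13 mm farther back than shut.
Start: joints at [-49.784, 20.546, 0.682, 0, -70.136, -16.507], TCP at [0.271, -0.618, 0.231] pointing down, gripper open.
Joint ranges: [-176.03, 176.03], [-82.01, 121.73], [-58.28, 71.71], [-173.87, 95.51], [-174.79, -0.11], [-173.66, 173.66]. Speed limits (degrees/s): [136.94, 136.94, 172.46, 180, 180, 180].

### API

Orientations are given as [roll, pitch, yaw] about the fixed x, y, z axes, in that order (R = Rz(yaw) Ry(pitch) Rx(roll)).
In Python, from workcell import telemetry, vision, workorder, models gives the robot as it stands.
- The arm moves only by the tool step_arm, never from a script. Its argument "series" is a list of rows, each a list of 3 entries, a list of its own where there are three numbers: the shift along the tool's x, y, z in units of 3 cm (1.0 is 3 cm), then the turn, a rotation vector about the tool's x, y, z in units of 360 degrees (1.0 is 360 degrees), then the gripper command: -1 is fully open, 1 is shut, values between are in proportion. In form: [[[x, y, z], [ax, ay, az], grip], ...]. A call has 1 to 10 rows; each row shifts and turns the commanded pose from where the row before left it, along the tool's axes as they then stand; what a row does not reach is not made up. A row lasts 1/8 s, in which the tool goes at most 62.5 mm and 10.7 degrees, less where a joint would pass 70% of its speed; a pose out of reach is approached as far as the arm can. A call with a number of a shift or a turn outside -1 to 1 is refused whole. A call with a gripper value outside its range is refused whole. The fingers move at their own pace and stop on an object; "grip_force" is the grip in N (left out, the last holds). Time passes only in rows, so rows that do not move let the fingers close. It gives the time, the measured TCP pose, the force, the opening and the grip force at its end, in the units of the state.
- telemetry.observe(): the state, without advancing time (a new reading comes with each control period).
- vision.capture(name): name is "scene" or "top" or "wrist"; returns a dict with "frame" (480x640x3 uint8, red, green, blue), "fx", "fy", "cx", "cy" (pixels), "k1" (the pictures are not rectified: a ray, as slopes to the right and down, at radius r is drawn at 1 + k1 r^2 times it, then the intrinsics apply), "world_from_camera" (4x4, takes a point from camera to world coordinates); the wrist camera has in their place "mount" (4x4, takes a point from camera to tool coordinates, whose origin is the TCP and whose axes are the flange's). Camera axes: x right, y up, looking along -z (the intrinsics and any distortion apply to the point x, -y, -z); pixel columns grow to the right and rows downward; lengths in m; the calibration is good to about 2 mm. A picture is of the moment at which its call begins: read the wrist's pose just before it. There is no depth.
- workorder.hand_in(): hands the job in; it is judged then, once.
Trained networks look in a picture, given as the dict that the camera call returned (one of the last four; its "shot" number tells which), for a name from the list of things; names that differ only in an ending like _2 or _b are one class to them, and where a whole thing is asked for, a point or a joint stands for the part that bears it (a point fixed in the world has none). Each returns a list of dicts, best first, with "conf" (0 to 1); they miss things now and then, are a little off and sometimes report something else, mostly with a low value. They report only what shows in the picture. A call takes as long as a camera call.
- models.recognise(picture, label): "pixel" ([row, column] in pixels, amid what is visible of it).
The state is a dict: "time_s": time; "joint_pos": joint angles; "qvel": joint speeds; "effort": joint torques, N m; "tcp_pos": TCP position; "eef_rot": TCP orientation; "ft_force": force on the tool from outside, world axes, zero at the start; "ft_torque": the same for the moment, N m; "opening": finger opening in m; "finger_force": force on a finger pad.
Only numpy, scipy, OpenCV 4.12 (cv2) and the standard library are available. Lean on these libraries where they do the work, as an engineer would, in place of code of your own. Each camera call takes 0.05 s, during which the arm holds its last target. There are 200 camera calls.

## Working session

There is one attempt and no reset: what is moved stays moved. The work goes in short steps, Python scripts to look and compute and a tool call to move; the robot and the scene stay as the last step left them, time stands still between calls to the robot, and variables do not carry over. Pictures are saved under pics/ and viewed, at most 10 in all, crops included, and the job is handed in when it is done.

Besides the shell and the picture viewer there is one more tool, called after ">>>" by a JSON object that holds its "op" and its "data", one argument or row to a line. step_arm: Moves the arm, as the interface text tells. Shifts and turns lie within -1 to 1; 1 stands for 3 cm of shift or 360 degrees of turn. Its arguments: {"type":"object","properties":{"series":{"type":"array","items":{"type":"array"}},"grip_force":{"type":"number"}},"required":["series"]}

```bash
mkdir -p pics; cat > h.py <<'E'
import numpy as np, cv2
from workcell import telemetry, vision, workorder, models
from scipy.spatial.transform import Rotation as R
def pose(s):
    T=np.eye(4);T[:3,:3]=R.from_euler('xyz',s['eef_rot'],degrees=True).as_matrix();T[:3,3]=s['tcp_pos'];return T
def cap(n):
    s=telemetry.observe();p=vision.capture(n)
    p['W']=np.array(p['world_from_camera']) if 'world_from_camera' in p else pose(s)@np.array(p['mount'])
    return p
def ray(p,px):
    K=np.array([[p['fx'],0,p['cx']],[0,p['fy'],p['cy']],[0,0,1]],float)
    u=cv2.undistortPoints(np.array([[[px[1],px[0]]]],float),K,np.array([p['k1'],0,0,0.]))[0,0]
    d=p['W'][:3,:3]@np.array([u[0],-u[1],-1]);return p['W'][:3,3],d/np.linalg.norm(d)
def onz(p,px,z):
    o,d=ray(p,px);return o+d*(z-o[2])/d[2]
def meet(rays):
    A=0;b=0
    for o,d in rays:
        M=np.eye(3)-np.outer(d,d);A=A+M;b=b+M@o
    x=np.linalg.solve(A,b);return x,[np.linalg.norm((np.eye(3)-np.outer(d,d))@(x-o)) for o,d in rays]
def proj(p,X):
    c=np.linalg.inv(p['W'])@np.r_[X,1];u=np.array([c[0],-c[1]])/-c[2];u=u*(1+p['k1']*(u@u))
    return [p['fy']*u[1]+p['cy'],p['fx']*u[0]+p['cx']]
def save(p,n): cv2.imwrite('pics/'+n,p['frame'][:,:,::-1])
E
python3 - <<'E'
from h import *
s=telemetry.observe();print({k:s[k] for k in('time_s','tcp_pos','eef_rot','opening')})
for n in('scene','top'):
    p=cap(n);save(p,n+'.png');print(n,p['W'][:3,3].round(3))
    for l in('round_tab','square_tab','round_light_box'):
        for r in models.recognise(p,l)[:3]: print(l,np.round(r['pixel'],1),round(r['conf'],2),onz(p,r['pixel'],.063 if 'tab' in l else .04).round(3))
E
```

```text
{'time_s': 0.0, 'tcp_pos': array([ 0.27117009, -0.61758814,  0.23038104]), 'eef_rot': array([ 1.79904957e+02, -7.60993026e-03, -1.56298565e+02]), 'opening': 0.08559089153532486}
scene [0.224 0.481 0.834]
round_tab [298.4 249.8] 0.57 [0.574 0.099 0.063]
square_tab [179.3 370.9] 0.69 [ 0.528 -0.238  0.063]
round_light_box [332. 237.] 0.91 [0.566 0.15  0.04 ]
top [ 0.449 -0.051  1.026]
round_tab [238.6 251.3] 0.76 [0.58  0.085 0.063]
square_tab [262.  421.1] 0.98 [ 0.528 -0.237  0.063]
round_light_box [244.5 225.4] 0.67 [0.573 0.14  0.04 ]
```

View pics/top.png

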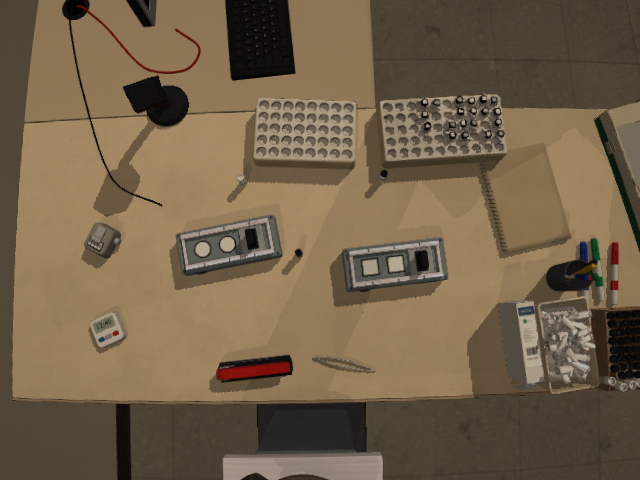

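View pics/scene.png

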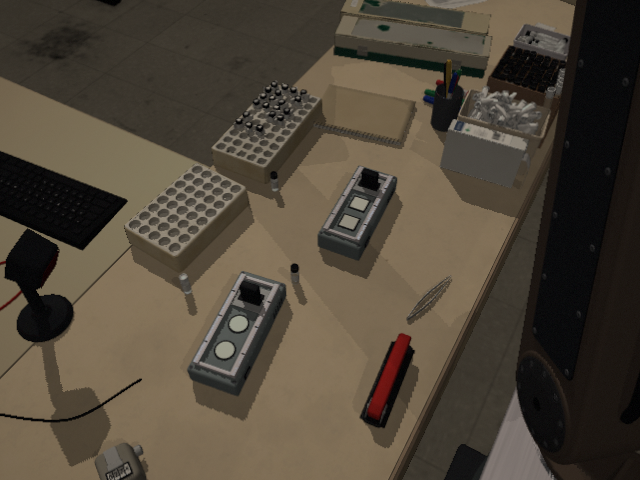

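Top view: the round box is on the left with ports at about (249,203) and (244,228). Its tab is at (238,251), and a loose vial stands at (253,298). The square box is on the right with its tab at (261,421). The scene view agrees, with the round tab at (292,251) and ports at (324,239) and (350,225).

```bash
cat >> h.py <<'E'
def blob(p,px,r=14,lo=150):
    g=p['frame'].min(axis=2);r0,c0=int(px[0])-r,int(px[1])-r
    m=(g[r0:r0+2*r,c0:c0+2*r]>lo).astype('uint8')
    n,l,st,ce=cv2.connectedComponentsWithStats(m,connectivity=4)
    i=1+np.argmax(st[1:,4]);return [ce[i][1]+r0,ce[i][0]+c0],st[i]
E
python3 - <<'E'
from h import *
t=cap('top');s=cap('scene')
P=[]
for a,b in(((249,203),(350,225)),((244,228),(324,239))):
    pa,sa=blob(t,a);pb,sb=blob(s,b)
    x,e=meet([ray(t,pa),ray(s,pb)]);print(np.round(pa,1),sa[2:],np.round(pb,1),sb[2:],x.round(4),np.round(e,4),onz(t,pa,.04).round(4),onz(s,pb,.04).round(4));P.append(x)
d=(P[0]-P[1])[:2];print(np.linalg.norm(d),np.degrees(np.arctan2(-d[0],d[1])))
d/=np.linalg.norm(d);tab=np.r_[P[1][:2]-.05*d,.08];print('tab',tab,proj(t,tab),proj(s,tab))
o=telemetry.observe();v=pose(o)[:3,:3].T@(tab+[0,0,.12]-o['tcp_pos']);print(v/.03)
big=cv2.hconcat([cv2.resize(p['frame'][r-40:r+40,c-40:c+40],(400,400),interpolation=cv2.INTER_CUBIC) for p,r,c in((t,240,245),(s,300,248))])
cv2.imwrite('pics/c.png',big[:,:,::-1])
E
```

```text
Traceback (most recent call last):
  File "h.py", line 29, in blob
    i=1+np.argmax(st[1:,4]);return [ce[i][1]+r0,ce[i][0]+c0],st[i]
        ~~~~~~~~~^^^^^^^^^^
ValueError: attempt to get argmax of an empty sequence
```

```bash
sed -i "s/m=(g\[r0:r0+2\*r,c0:c0+2\*r\]>lo).astype('uint8')/w=g[r0:r0+2*r,c0:c0+2*r];m=(w>.82*np.percentile(w,97)).astype('uint8')/" h.py
cat > m.py <<'E'
from h import *
t=cap('top');s=cap('scene')
P=[]
for a,b in(((249,203),(350,225)),((244,228),(324,239))):
    pa,sa=blob(t,a);pb,sb=blob(s,b)
    x,e=meet([ray(t,pa),ray(s,pb)]);print(np.round(pa,1),sa[2:],np.round(pb,1),sb[2:],x.round(4),np.round(e,4),onz(t,pa,.04).round(4),onz(s,pb,.04).round(4));P.append(x)
d=(P[0]-P[1])[:2];print(np.linalg.norm(d),np.degrees(np.arctan2(-d[0],d[1])))
d/=np.linalg.norm(d);tab=np.r_[P[1][:2]-.05*d,.08];print('tab',tab,proj(t,tab),proj(s,tab))
o=telemetry.observe();v=pose(o)[:3,:3].T@(tab+[0,0,.12]-o['tcp_pos']);print(v/.03)
big=cv2.hconcat([cv2.resize(p['frame'][r-40:r+40,c-40:c+40],(400,400),interpolation=cv2.INTER_CUBIC) for p,r,c in((t,240,245),(s,300,248))])
cv2.imwrite('pics/c.png',big[:,:,::-1])
E
python3 m.py
```

```text
[248.7 202.2] [ 13  14 149] [349.4 224.4] [ 18  16 226] [0.5653 0.1856 0.0398] [0.0002 0.0002] [0.5655 0.1857 0.04  ] [0.565  0.1856 0.04  ]
[243.8 227. ] [ 14  14 150] [323.1 238.2] [ 17  15 202] [0.5738 0.1363 0.0401] [0.0002 0.0002] [0.574  0.1364 0.04  ] [0.5737 0.1362 0.04  ]
0.05002315484903095 9.857610009972438
tab [0.58240588 0.087044   0.08      ] [np.float64(236.19924124377226), np.float64(249.03998847582602)] [np.float64(284.6351882735561), np.float64(248.6960884777501)]
[-18.94165278  17.35039566   1.04426977]
```

View pics/c.png

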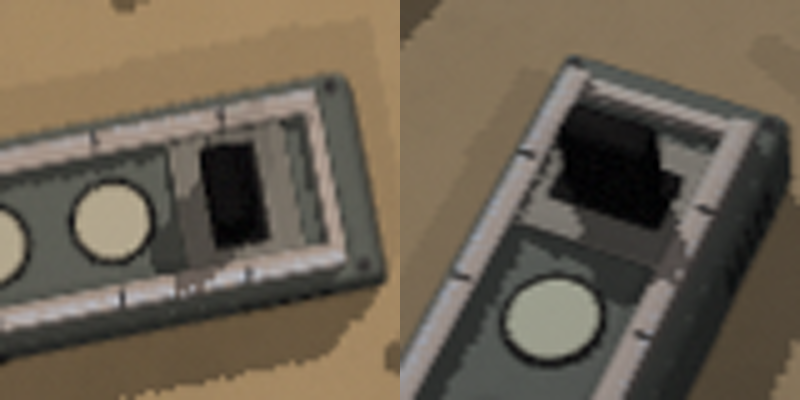

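The top and scene pictures agree to 0.2 mm on the ports: box yaw is about 9.9° and the tab is near (0.582, 0.086). I'm moving above it.

>>> {"op": "step_arm", "data": {
  "series": [
    [[-0.95,0.87,0.05],[0,0,0],0.0],
    [[-0.95,0.87,0.05],[0,0,0],0.0],
    [[-0.95,0.87,0.05],[0,0,0],0.0],
    [[-0.95,0.87,0.05],[0,0,0],0.0],
    [[-0.95,0.87,0.05],[0,0,0],0.0],
    [[-0.95,0.87,0.05],[0,0,0],0.0],
    [[-0.95,0.87,0.05],[0,0,0],0.0],
    [[-0.95,0.87,0.05],[0,0,0],0.0],
    [[-0.95,0.87,0.05],[0,0,0],0.0],
    [[-0.95,0.87,0.05],[0,0,0],0.0]
  ],
  "grip_force": 40
}}

```text
time_s: 1.85
tcp_pos: [0.4278, -0.2633, 0.2166]
eef_rot: [-180.0, 0.0, -156.3]
ft_force: [0.7, -0.1, 0.3]
opening: 0.0422
finger_force: 0.0
```

>>> {"op": "step_arm", "data": {
  "series": [
    [[-0.95,0.87,0.05],[0,0,0],0.0],
    [[-0.95,0.87,0.05],[0,0,0],0.0],
    [[-0.95,0.87,0.05],[0,0,0],0.0],
    [[-0.95,0.87,0.05],[0,0,0],0.0],
    [[-0.95,0.87,0.05],[0,0,0],0.0],
    [[-0.95,0.87,0.05],[0,0,0],0.0],
    [[-0.95,0.87,0.05],[0,0,0],0.0],
    [[-0.95,0.87,0.05],[0,0,0],0.0],
    [[-0.95,0.87,0.05],[0,0,0.019],0.0],
    [[-0.95,0.87,0.05],[0,0,0.0194],0.0]
  ]
}}

```text
time_s: 3.1
tcp_pos: [0.5879, 0.0883, 0.2016]
eef_rot: [180.0, 0.0, -170.3]
ft_force: [0.7, -0.3, 0.0]
opening: 0.0427
finger_force: 0.0
```

>>> {"op": "step_arm", "data": {
  "series": [
    [[0,0,0],[0,0,0],0.0],
    [[0,0,0],[0,0,0],0.0]
  ]
}}

```text
time_s: 3.35
tcp_pos: [0.5872, 0.0869, 0.2011]
eef_rot: [-180.0, -0.0, -170.0]
ft_force: [-0.5, -0.2, -0.3]
opening: 0.0428
finger_force: 0.0
```

```bash
python3 - <<'E'
from h import *
p=cap('wrist');save(p,'w.png');print(p['W'][:3,3])
for r in models.recognise(p,'round_tab')[:3]: print(np.round(r['pixel'],1),r['conf'],onz(p,r['pixel'],.08))
print(proj(p,[.5824,.0870,.08]),proj(p,[.5737,.1363,.04]))
o=telemetry.observe();print(o['tcp_pos'],o['eef_rot'],o['opening'])
E
```

```text
[0.52251376 0.07636302 0.34298333]
[212.2 318.5] 0.87 [0.57444123 0.08658623 0.08      ]
[np.float64(224.5488786695371), np.float64(316.959816758386)] [np.float64(211.93823731138076), np.float64(386.38459579923955)]
[0.58712499 0.08635532 0.20146694] [ 1.79998650e+02 -7.92417330e-04 -1.70112794e+02] 0.042269211539586085
```

View pics/w.png

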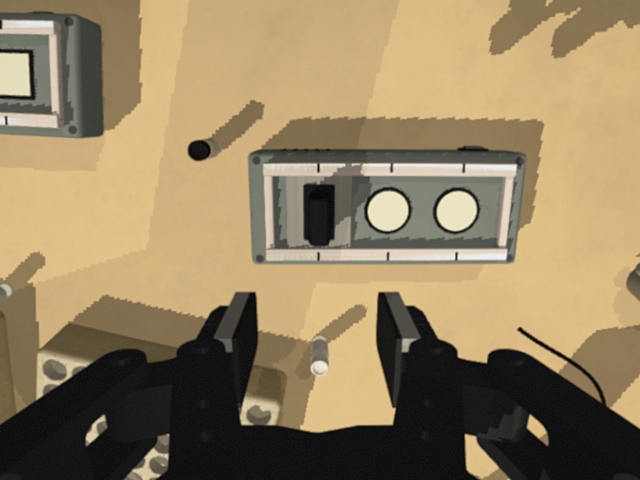

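The wrist view shows the tab at about (222,318), between and aligned with the fingers, where my estimate (224.5,317) put it. The vial is at (150,200), clear of the fingers. I'm descending.

>>> {"op": "step_arm", "data": {
  "series": [
    [[0.16,0.06,0.8],[0,0,0],0.0],
    [[0,0,0.8],[0,0,0],0.0],
    [[0,0,0.8],[0,0,0],0.0],
    [[0,0,0.7],[0,0,0],0.0],
    [[0,0,0.6],[0,0,0],0.0],
    [[0,0,0.5],[0,0,0],0.0],
    [[0,0,0.4],[0,0,0],0.0],
    [[0,0,0.3],[0,0,0],0.0],
    [[0,0,0],[0,0,0],0.0]
  ]
}}

```text
time_s: 4.58
tcp_pos: [0.5822, 0.0878, 0.0538]
eef_rot: [-180.0, -0.1, -170.1]
ft_force: [0.3, 0.5, 0.7]
opening: 0.043
finger_force: 0.0
```

>>> {"op": "step_arm", "data": {
  "series": [
    [[0,0,0],[0,0,0],1],
    [[0,0,0],[0,0,0],1],
    [[0,0,0],[0,0,0],1],
    [[0,0,0],[0,0,0],1],
    [[0,0,0],[0,0,0],1]
  ]
}}

```text
time_s: 5.2
tcp_pos: [0.5829, 0.088, 0.055]
eef_rot: [-180.0, 0.1, -170.1]
ft_force: [-0.9, -2.2, 6.6]
opening: 0.0134
finger_force: 40.5
```

>>> {"op": "step_arm", "data": {
  "series": [
    [[0,0.2,-0.03],[0,0,0],1],
    [[0,0.2,0],[0,0,0],1],
    [[0,0.2,0],[0,0,0],1],
    [[0,0.2,0],[0,0,0],1],
    [[0,0.2,0],[0,0,0],1],
    [[0,0.2,0],[0,0,0],1],
    [[0,0.2,0],[0,0,0],1],
    [[0,0.23,0],[0,0,0],1],
    [[0,0,0],[0,0,0],1],
    [[0,0,0],[0,0,0],1]
  ]
}}

```text
time_s: 6.45
tcp_pos: [0.5742, 0.1367, 0.0551]
eef_rot: [180.0, 0.0, -170.1]
ft_force: [4.3, 0.9, -5.6]
opening: 0.0134
finger_force: 39.5
```

The TCP is now over the middle port (0.574, 0.136). I'm releasing to a partial opening and rising.

>>> {"op": "step_arm", "data": {
  "series": [
    [[0,0,0],[0,0,0],0.0],
    [[0,0,0],[0,0,0],0.0],
    [[0,0,0],[0,0,0],0.0],
    [[0,0,0],[0,0,0],0.0],
    [[0,0,0],[0,0,0],0.0]
  ]
}}

```text
time_s: 7.08
tcp_pos: [0.574, 0.1361, 0.0552]
eef_rot: [-180.0, -0.0, -170.1]
ft_force: [1.4, -0.1, -1.2]
opening: 0.043
finger_force: 0.0
```

>>> {"op": "step_arm", "data": {
  "series": [
    [[0,0,-0.3],[0,0,0],0.0],
    [[0,0,-0.5],[0,0,0],0.0],
    [[0,0,-0.8],[0,0,0],0.0],
    [[0,0,-0.8],[0,0,0],0.0],
    [[0,0,-0.8],[0,0,0],0.0],
    [[0,0,-0.8],[0,0,0],0.0],
    [[0,0,-0.8],[0,0,0],0.0],
    [[0,0,0],[0,0,0],0.0],
    [[0,0,0],[0,0,0],0.0]
  ]
}}

```text
time_s: 8.2
tcp_pos: [0.5738, 0.1361, 0.1997]
eef_rot: [180.0, 0.0, -170.1]
ft_force: [-0.4, 0.4, -0.8]
opening: 0.0424
finger_force: 0.0
```

```bash
python3 - <<'E'
from h import *
p=cap('wrist');save(p,'w2.png')
# expected tab top and two end ports
d=np.array([-.1712,.9852]);c=np.array([.5737,.1363])
print(proj(p,[*c,.08]),proj(p,[*(c+.05*d),.04]),proj(p,[*(c-.05*d),.04]))
for r in models.recognise(p,'round_tab')[:2]: print(np.round(r['pixel'],1),r['conf'])
E
```

```text
[np.float64(232.02584542970473), np.float64(315.8002251705409)] [np.float64(218.4756856844886), np.float64(385.3104010064785)] [np.float64(218.57672297066424), np.float64(246.44734547965447)]
[217.5 314.5] 0.76
```

View pics/w2.png

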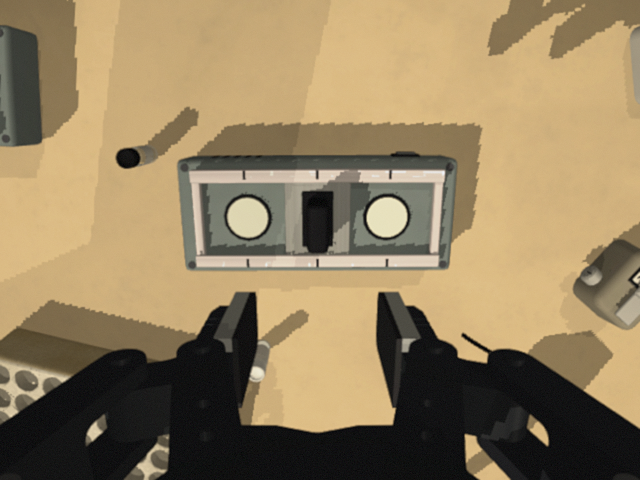

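The shutter tab is centred at column 317, over the middle port. Both end ports, at (217,248) and (217,387), are clear, and the vial at (157,128) still stands. The gripper is free, so I'm handing in.

```bash
python3 -c "
from h import *
print(workorder.hand_in())"
```

```text
the job is handed in; nothing more can be done
None
```

The round-port box's shutter now sits over the middle port with both end ports uncovered and the gripper clear of it; the square-port box was never touched, and I handed the job in at about 8.3 s (no verdict was returned).

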